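Close the punching jig and hold the slot punch ready over its slot

TASK

The stiff bag base already lies in the punching jig: first swing the hinged guide plate fully down onto it. Then take the flat-shanked slot punch out of the rack, carry it above the tops of the thread spools, and stop with its bit hanging upright about 1 cm above the oblong slot in the guide plate, centred on the slot and turned the same way, so that it would drop straight in, but never touching the plate or the jig. Finish while still holding the punch there, without letting go, and leave the thread stand and everything else on the table as it was.

Things in the scene. Friction and masses are not known exactly. Their poses are not given: they have to be found in the camera images.
- jig: punching jig, fixed: dark steel bed 170 x 180 x 20 mm with a black 3 mm board (the bag base) on it and an aluminium guide plate hinged to its far edge. Origin: centre of the bed's underside, on the table. Its +x axis points to the hinge side (roughly away from the robot), y along the hinge, z up. It stands left or right of the thread stand, the rack on the other side.
- guide (a joint): hinge angle of the guide plate in rad: 0 fully down on the board, grows as it opens upward, 1.57 = upright, 1.7 the limit. Starts standing open between 1.0 and 1.5. The hinge is stiff enough (0.35 N m of friction) that the plate of 0.3 kg stays where it is left; a push of about 2 to 4 N at the tab moves it.
- guide_hinge (a point): point on the hinge axis at mid width, 80 mm along jig +x from the jig's centre, 23.5 mm above the table, at the plate's underside. Axes turn with the plate: y along the hinge, z out of the plate's top face (the face that looks away from the robot while it stands open), and the plate runs from here towards its -x.
- guide_slot (a point): centre of the oblong slot in the guide plate, at the plate's top face; 70 mm from the hinge along the plate. The plate is 150 mm (from the hinge) x 120 mm x 6 mm; the slot goes through it, 36 mm along the point's y by 18 mm along its x. A 12 mm round hole lies 44 mm to each side of it along y: not the target. Axes as at guide_hinge: with the plate down z points up, the face 29.5 mm above the table.
- guide_tab (a point): point on the top face of the plate's tab, 165 mm from the hinge; the flat tab is 50 mm wide, 6 mm thick and sticks out from the plate's free edge at mid width, its end 178 mm from the hinge. Pushing here on the top face shuts the plate.
- rack: wooden punch rack, fixed, 70 x 240 x 45 mm high, origin centre of the underside. Three equal pockets at y = -70, 0 and 70 mm of its own y axis; a punch stands in each with its shoulder on the rack's top, in any order.
- slot_punch: the slot punch: steel, the only one with a flat rectangular shank; 16 mm (its x) x 34 mm (its y) x 75 mm high, below it the oblong bit 8 mm (x) x 26 mm (y) x 25 mm. 100 mm long in all, 0.23 to 0.46 kg. Origin: centre of the bit's lower end; z up along the punch. In the rack the origin is 20 mm above the table, the shank's lower end at 45 mm, its top at 120 mm; the bit sits 25 mm deep in a pocket with 2 mm or less play, so pull straight up.
- round_punch: bystander: steel punch with a plain round shank 22 mm thick, 100 mm long, in the rack. Origin at its lower end.
- knob_punch: bystander: steel punch with a round 18 mm shank and a 32 mm knob on top, 98 mm long, in the rack. Origin at its lower end.
- thread_stand: obstacle: fixed wooden stand 300 mm long (its x) x 70 mm wide with four thread spools on pegs, 120 mm high at the peg tops, between rack and jig. Origin centre of the underside.
- jar: bystander: jar of rivets, 62 mm wide, 74 mm high, origin centre of the underside
- phone: bystander: black phone lying flat, 72 x 148 x 8 mm, origin centre of the underside
- mallet: bystander: white-headed mallet lying on its side along its y, about 300 mm long, 56 mm high, origin on the table below its middle
- shears: bystander: large shears lying flat, blades along its +x, about 260 mm long, 12 mm high, origin on the table near the pivot
- tape_roll: bystander: roll of tape lying flat, 100 mm wide, 24 mm high, origin centre of the underside
Mind the look-alikes: they are no part of the job. Leave any orange or yellow look-alike of the slot_punch alone.

How it is judged:
By the outcome, as a careful person would: the job done as asked, in the order asked, and still so for the second after the job is handed in, while the arm keeps its last pose, push and grip.
It also fails if it takes over 59 s, if anything falls off the work surface, if the arm or the gripper's body presses on something with over 40 N, if the wrist force passes 120 N, or if a joint passes its speed limit or range.

ROBOT

A 7-joint arm with a two-finger parallel gripper is mounted at the origin on the work surface. World frame = base frame: x ahead of the robot, y to its left, z up, the work surface at z = 0. Lengths are in m, angles in rad, forces in N, time in s.
With the tool pointing down it reaches from about 0.425 to 0.975 m from the base axis. Payload 16.7 kg.
Tool frame: the origin (TCP) lies midway between the tips of the shut fingers; the grasp point (between the pads) lies 19 mm behind it; z points along the fingers, y is the line along which they close (so a half turn about z gives the same grasp; the last joint's range is limited). The gripper opens to 85 mm and grips with 20 to 120 N. Pads are 22 mm wide; open, the fingers measure 114 mm over their backs; the gripper's body (76 mm by 85 mm) begins 54 mm behind the grasp point. The pads swing forward as they close: fully open they stand 13 mm farther back than shut.
Start: joints at [1.06, 0.426, 0.074, 1.606, -0.034, 1.111, -0.067], TCP at [0.239, -0.631, 0.231] pointing down, gripper open.
Joint ranges: [-2.85, 2.85], [-0.5, 2.14], [-1.23, 1.37], [0.21, 2.46], [-1.02, 4.16], [0.16, 2.05], [-2.73, 2.73]. Speed limits (rad/s): [1.89, 1.89, 2.39, 2.39, 3.01, 3.01, 3.01].

INTERFACE

Orientations are given as a unit quaternion [w, x, y, z].
In Python, from plant import env, move_gripper, optics, ticket gives the robot as it stands. The module is installed in compiled form; this text tells all that it offers. Calls block until the motion is done:
- env.movep(position, orientation): joint-space move of the TCP to a pose.
- env.movel(position, speed=0.15, ori=None): straight line of the TCP; ori=None keeps the orientation; speed is the mean speed in m/s.
- env.move_j(angles): joint-space move.
- move_gripper(opening, squeeze=None): finger opening in m; squeeze is the grip in N (None keeps the last); returns when the fingers have stopped.
- env.hold(seconds).
- env.ik(position, orientation): joint angles nearest the present ones, or None.
- optics.snapshot(name): name is "scene" or "side" or "wrist"; returns the picture (400x640x3 uint8, red, green, blue); there is no depth.
- optics.camera_model(name): a dict with "vertical_fov" (degrees; the focal length in pixels is half the picture's height over the tangent of half this angle, whatever the lens; pixels are square), "cx", "cy" (the principal point, pixels), "cam_to_world" (4x4, takes a point from camera to world coordinates). Camera axes: x right, y down, z forward; pixel columns grow to the right and rows downward; lengths in m; the calibration is good to about 2 mm. The wrist camera is an equidistant fisheye: a pixel r from the principal point sees the ray r / f radians off the axis. A picture is of the moment at which its call begins: read the wrist's pose just before it. camera_model takes no time and is no camera call; for the wrist camera it gives the pose at the moment of the call.
A pose or a line that the arm cannot do raises env.PlanningError and nothing moves.
- ticket.job_done(): hands the job in; it is judged then, once.
Readings, each from a call of its own:
- env.current_time(): time.
- env.current_qpos(): joint angles.
- env.current_joint_vel(): joint speeds.
- env.current_tau(): joint torques, N m.
- env.current_tcp_pos(): TCP position.
- env.current_ee_rot(): TCP orientation.
- env.current_wrist_force(): force on the tool from outside, world axes, zero at the start.
- env.current_moment(): the same for the moment, N m.
- env.current_finger_gap(): finger opening in m.
- env.current_grip_force(): force on a finger pad.
Only numpy, scipy, OpenCV 4.12 (cv2) and the standard library are available. Lean on these libraries where they do the work, as an engineer would, in place of code of your own. Each camera call takes 0.05 s, during which the arm holds its last target. There are 200 camera calls.

## Working session

There is one attempt and no reset: what is moved stays moved. The work goes in short steps, each a Python script; the robot and the scene stay as the last script left them, time stands still between calls to the robot, and variables do not carry over. Pictures are saved under pics/ and viewed, at most 10 in all, crops included, and the job is handed in when it is done.

```bash
mkdir -p pics; cat > h.py <<'E'
import numpy as np, cv2
from plant import env, move_gripper, optics, ticket
def cam(n):
    m=optics.camera_model(n); return m,200/np.tan(np.radians(m["vertical_fov"])/2),np.array(m["cam_to_world"])
def ray(n,u,v,c=None):
    m,f,T=c or cam(n); x,y=u-m["cx"],v-m["cy"]
    if n=="wrist":
        r=np.hypot(x,y)+1e-9; t=r/f; d=np.array([np.sin(t)*x/r,np.sin(t)*y/r,np.cos(t)])
    else: d=np.array([x/f,y/f,1.])
    d=T[:3,:3]@d; return T[:3,3],d/np.linalg.norm(d)
def onz(n,u,v,z,c=None):
    o,d=ray(n,u,v,c); return o+d*(z-o[2])/d[2]
def proj(n,p,c=None):
    m,f,T=c or cam(n); q=T[:3,:3].T@(np.array(p)-T[:3,3])
    if n=="wrist":
        r=np.hypot(q[0],q[1])+1e-9; t=np.arctan2(r,q[2]); return np.array([m["cx"]+f*t*q[0]/r,m["cy"]+f*t*q[1]/r])
    return np.array([m["cx"]+f*q[0]/q[2],m["cy"]+f*q[1]/q[2]])
def save(n,name):
    im=optics.snapshot(n); cv2.imwrite(f"pics/{name}.png",im[:,:,::-1]); return im
E
python3 - <<'E'
from h import *
for n in("scene","side","wrist"):
    save(n,n+"0"); m,f,T=cam(n); print(n,f,m["cx"],m["cy"],T.round(3).tolist())
a=cv2.imread("pics/scene0.png");b=cv2.imread("pics/side0.png")
E
```

```text
scene 373.0851985911182 315.30008755355914 203.01658064837696 [[-0.495, 0.488, -0.719, 1.323], [0.869, 0.297, -0.396, 0.449], [0.02, -0.82, -0.571, 0.666], [0.0, 0.0, 0.0, 1.0]]
side 432.03323614061725 317.7157720018143 202.4596512984856 [[0.932, -0.259, 0.255, 0.253], [-0.363, -0.683, 0.633, -0.791], [0.01, -0.683, -0.731, 0.984], [0.0, 0.0, 0.0, 1.0]]
wrist 309.70691628693146 322.47458702314987 202.98089522514425 [[0.355, -0.883, -0.306, 0.319], [-0.935, -0.336, -0.114, -0.602], [-0.002, 0.327, -0.945, 0.374], [0.0, 0.0, 0.0, 1.0]]
```

View pics/scene0.png

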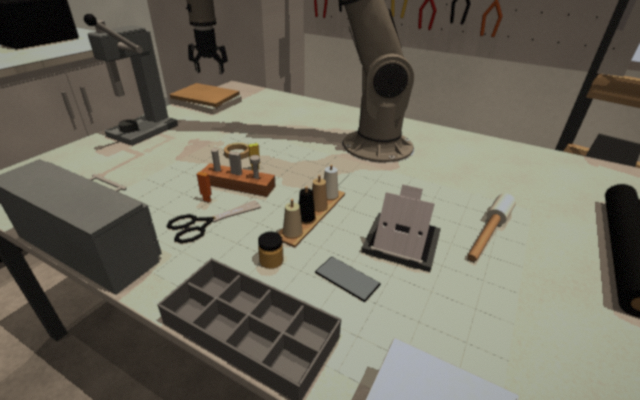

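View pics/side0.png

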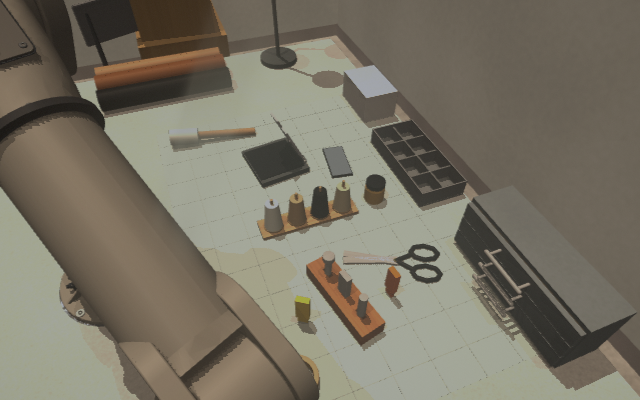

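Scene view: rack at (236,178) with three punches at (216,160), (236,160) and (255,167); thread stand (313,215), jig (403,240) with its plate open. Side view: punches at (328,262), (346,283) and (363,304), orange decoy (393,282), yellow decoy (303,308), jig bed (276,160) with the plate edge-on at (283,130). I'll check the candidates in one close crop.

```bash
python3 - <<'E'
from h import *
a=cv2.imread("pics/scene0.png");b=cv2.imread("pics/side0.png")
def c(i,x,y,w,h): return cv2.resize(i[y:y+h,x:x+w],(400,300),interpolation=cv2.INTER_CUBIC)
t=np.vstack([np.hstack([c(a,185,135,100,75),c(b,295,240,100,75)])*1,np.hstack([c(a,355,180,100,75)*1,c(b,230,110,100,75)])])
t=np.clip(t.astype(float)*1.5,0,255).astype(np.uint8)
cv2.imwrite("pics/crop.png",t)
for uv,z in [((346,276),.12),((328,255),.12),((363,296),.12)]: print(onz("side",*uv,z).round(3))
for uv in [(243,160),(260,185),(308,170),(285,142)]: print("bed",onz("side",*uv,.02).round(3))
E
```

```text
[ 0.531 -0.287  0.12 ]
[ 0.514 -0.215  0.12 ]
[ 0.545 -0.35   0.12 ]
bed [0.426 0.315 0.02 ]
bed [0.446 0.18  0.02 ]
bed [0.613 0.192 0.02 ]
bed [0.588 0.356 0.02 ]
```

View pics/crop.png

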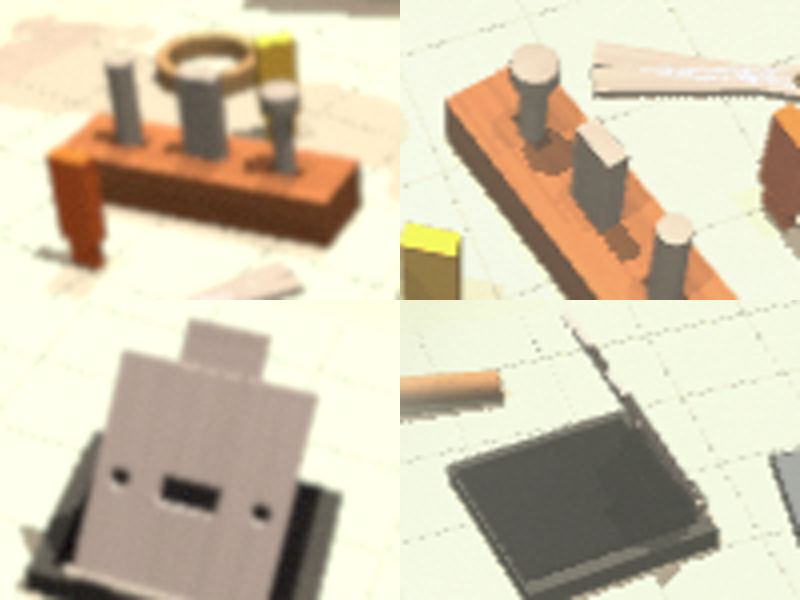

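The flat rectangular shank is the middle punch, at scene (236,160) and side (346,283). The round one is at scene (216,160), the knob at (255,167). The orange (205,185) and yellow (254,150) ones are decoys. Next I fit the jig and guide from point features, then look from above the jig.

```bash
cat >> h.py <<'E'
from scipy.optimize import least_squares
from scipy.spatial.transform import Rotation as R
def down(yaw):  # tool down, closing line y along (-sin,cos)
    y=np.array([-np.sin(yaw),np.cos(yaw),0]); z=np.array([0,0,-1.]); M=np.c_[np.cross(y,z),y,z]
    return R.from_matrix(M).as_quat()[[3,0,1,2]]
def plate(g,d,y,n):  # g=x,y,yaw,theta of jig; d from hinge, y along, n out of top from underside
    x0,y0,a,t=g; ex=np.array([np.cos(a),np.sin(a),0]); ey=np.array([-np.sin(a),np.cos(a),0]); ez=np.array([0,0,1.])
    h=np.array([x0,y0,.0235])+.08*ex
    return h+d*(-np.cos(t)*ex+np.sin(t)*ez)+y*ey+n*(np.sin(t)*ex+np.cos(t)*ez)
E
python3 - <<'E'
from h import *
cs=cam("scene"); cd=cam("side")
P=[("s",(385,223.7),.07,-.044,.006),("s",(420.5,233),.07,.044,.006),("s",(402.5,228),.07,0,.006),("s",(402.5,185),.178,-.025,.006),("s",(422.5,188.7),.178,.025,.006),("s",(386,193),.15,-.06,.006),("s",(434,204),.15,.06,.006)]
B=[("d",(243,160),-.085,.09),("d",(260,185),-.085,-.09),("d",(308,170),.085,-.09)]
def bed(g,x,y): c,s=np.cos(g[2]),np.sin(g[2]); return [g[0]+c*x-s*y,g[1]+s*x+c*y,.02]
def f(g):
    r=[proj("scene",plate(g,*q[2:]),cs)-q[1] for q in P]
    r+=[proj("side",bed(g,*q[2:]),cd)-q[1] for q in B]
    return np.concatenate(r)
s=least_squares(f,[.52,.26,.15,1.2],loss="soft_l1"); print(s.x.round(4)); print(f(s.x).round(1))
np.save("g.npy",s.x)
g=s.x; print("tab",plate(g,.165,0,.006),"slot0",plate([*g[:3],0],.07,0,.006))
o=down(g[2]); c=plate(g,.165,0,.006)
move_gripper(0)
env.movel([.239,-.631,.36],speed=.25)
t=c+[.05*np.cos(g[2]),.05*np.sin(g[2]),0]; t[2]=.36
for a in (g[2],g[2]+np.pi):
    q=env.ik(t,down(a)); print(None if q is None else np.round(q,2))
env.movep(t,o); print(env.current_time(),env.current_qpos().round(2),env.current_tcp_pos())
m,ff,T=cam("wrist"); print(T.round(3).tolist()); save("wrist","w1")
print(proj("wrist",c),[proj("wrist",plate(g,.07,k,.006)).round() for k in(-.044,.044)],[proj("wrist",bed(g,*k)).round() for k in((-.085,-.09),(-.085,.09),(.085,.09),(.085,-.09))])
E
```

```text
[0.5213 0.2817 0.1171 1.2447]
[-0.1  0.1 -0.2  0.1 -0.2  0.4 -0.9 -0.7  0.1  0.3 -0.9 -1.   0.8 -0.3
 -3.3 -8.3  0.3 -0.5 -0.  -2.2]
tab [0.55394031 0.28549444 0.1817249 ] slot0 [0.53127571 0.28282924 0.0295    ]
[ 0.13  0.51 -1.02  1.4   0.43  1.46  0.81]
[ 0.1   0.49 -0.97  1.41  0.4   1.45 -2.31]
5.0417 [ 0.13  0.51 -1.02  1.4   0.43  1.46  0.81] [0.60401973 0.29061667 0.35989688]
[[-0.116, 0.939, 0.323, 0.522], [0.993, 0.11, 0.038, 0.28], [0.0, 0.325, -0.946, 0.503], [0.0, 0.0, 0.0, 1.0]]
[323.43230594 131.95553341] [array([290., 148.]), array([356., 148.])] [array([264.,  48.]), array([382.,  48.]), array([379., 155.]), array([267., 155.])]
```

View pics/w1.png

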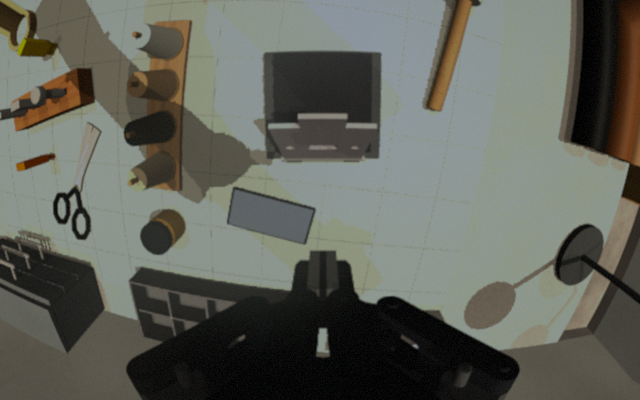

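The wrist view agrees with the fit: bed corners at (265,52), (381,52), (380,157) and (266,160), within about 3 px of prediction. The plate and tab are at (323,118–150). I'll close the guide along the arc.

```bash
python3 - <<'E'
from h import *
g=np.load("g.npy"); ex=np.array([np.cos(g[2]),np.sin(g[2]),0])
c=plate(g,.163,0,.006)
s=c+.045*ex; env.movel([s[0],s[1],.26],speed=.2); env.movel(s,speed=.15)
f0=env.current_wrist_force()
for t in np.linspace(g[3],0,11):
    p=plate([*g[:3],t],.163,0,.006)+ex*.013
    env.movel(p,speed=.12)
    print(round(t,2),(env.current_wrist_force()-f0).round(1),(env.current_tcp_pos()-p).round(4))
for k in range(4):
    F=(env.current_wrist_force()-f0)
    if F[2]>10: break
    p=p-[0,0,.002]; env.movel(p,speed=.03); print("press",(env.current_wrist_force()-f0).round(1),env.current_tcp_pos().round(4))
print(env.current_time())
E
```

```text
1.24 [ 0.  -0.  -0.9] [0.0006 0.0001 0.0011]
1.12 [0.7 0.6 0.2] [ 0.0005 -0.0001  0.0003]
1.0 [ 0.4  0.4 -1.2] [0.0005 0.     0.0002]
0.87 [ 0.7 -1.   0.2] [0.0004 0.     0.0002]
0.75 [-0.6 -0.5 -0.8] [0.0003 0.     0.0002]
0.62 [ 0.2  0.5 -0.9] [ 0.0002 -0.      0.0001]
0.5 [-0.2 -0.2 -0.8] [ 0.0001 -0.      0.0001]
0.37 [-0.1 -0.3 -0.9] [ 0.     -0.      0.0001]
0.25 [0.4 1.1 0.4] [-0.      0.      0.0001]
0.12 [ 0.4 -0.8 -0.2] [-0.0001 -0.      0.    ]
0.0 [ 0.2  0.9 -1.3] [0.0003 0.0003 0.0003]
press [-8.3 -7.3 37.1] [0.4522 0.2739 0.0292]
10.2583
```

```bash
python3 - <<'E'
from h import *
g=np.load("g.npy"); p=env.current_tcp_pos()
env.movel([p[0],p[1],.1],speed=.12)
ex=np.array([np.cos(g[2]),np.sin(g[2]),0])
s=plate([*g[:3],0],.07,0,.006)+.02*ex; env.movel([s[0],s[1],.27],speed=.25)
c=cam("wrist"); im=save("wrist","w2")
g0=[*g[:3],0]
print(env.current_time(),[proj("wrist",plate(g0,.07,k,.006),c).round(1) for k in(-.044,0,.044)])
x,y=proj("wrist",plate(g0,.07,0,.006),c).astype(int)
cv2.imwrite("pics/w2c.png",np.clip(cv2.resize(im[max(y-75,0):y+75,x-100:x+100,::-1],(800,600),interpolation=cv2.INTER_CUBIC)*1.3,0,255)); print(x-100,max(y-75,0))
E
```

```text
12.0083 [array([287.8, 152.4]), array([323. , 152.2]), array([358.1, 152.5])]
222 77[ WARN:0@1.983] global loadsave.cpp:1063 imwrite_ Unsupported depth image for selected encoder is fallbacked to CV_8U.
```

View pics/w2c.png

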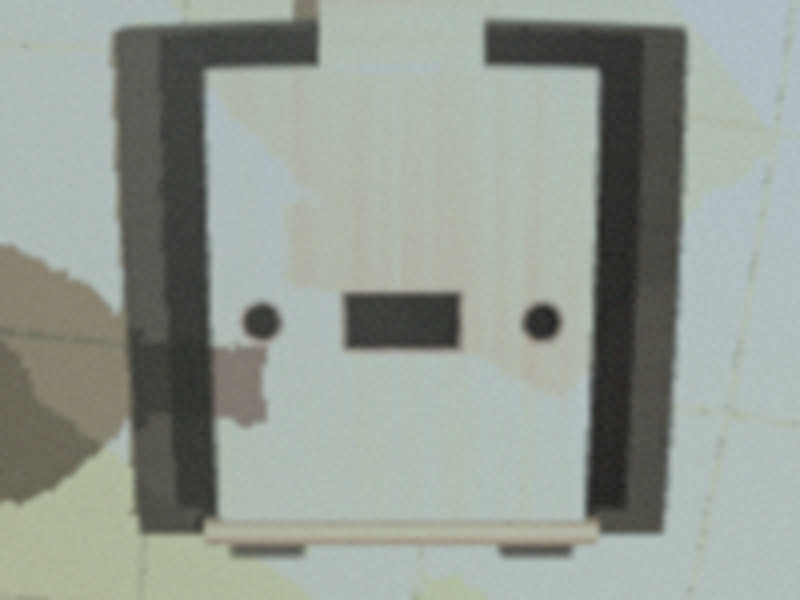

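The guide is fully down. In the crop the slot is at (402,321) and the holes at (262,320) and (542,321), which is full-picture (322.5,157). I'll compute the slot pose by blobs and go and look at the rack.

```bash
cat > blobs.py <<'E'
E
python3 - <<'E'
from h import *
im=cv2.imread("pics/w2.png"); g=np.load("g.npy"); c=cam("wrist")
gr=cv2.cvtColor(im,cv2.COLOR_BGR2GRAY); 
roi=cv2.resize(gr[125:190,275:370],None,fx=4,fy=4,interpolation=cv2.INTER_CUBIC)
n,l,st,ce=cv2.connectedComponentsWithStats((roi<95).astype(np.uint8))
pts=[]
for i in range(1,n):
    if 300<st[i,4]<9000:
        u=(ce[i]+.5)/4-.5+[275,125]; p=onz("wrist",*u,.0295,c); pts.append((p,st[i,4])); print(u.round(2),st[i],p.round(4))
E
python3 - <<'E'
from h import *
p=env.current_tcp_pos(); env.movel([p[0],p[1],.36],speed=.25)
rk=np.array([.53,-.285,.32]); yaw=.22
best=[]
for a in (yaw-np.pi/2,yaw+np.pi/2):
    q=env.ik(rk,down(a)); print(a,None if q is None else q.round(2)); 
    if q is not None: best.append((abs(q-env.current_qpos()).max(),a))
a=min(best)[1]
env.movep(rk,down(a)); c=cam("wrist"); im=save("wrist","w3"); print(env.current_time(),a,c[2].round(3).tolist())
x,y=proj("wrist",[.53,-.285,.12],c).astype(int); y0=max(y-75,0);x0=max(x-100,0);print(x0,y0)
cv2.imwrite("pics/w3c.png",cv2.resize(im[y0:y0+150,x0:x0+200,::-1],(800,600),interpolation=cv2.INTER_CUBIC))
E
```

```text
[322.2  156.77] [ 132  100  117   58 6503] [0.537  0.2825 0.0295]
[287.01 156.99] [  31  111   38   37 1071] [0.5423 0.2386 0.0295]
[357.09 157.09] [ 311  111   39   38 1142] [0.532  0.326  0.0295]
[279.71 173.4 ] [   0  155   50  105 2398] [0.5645 0.2312 0.0295]
-1.3507963267948966 [ 1.06  0.35 -0.86  1.63  0.27  1.29  0.37]
1.7907963267948965 [-0.49  0.46  1.22  1.71 -0.45  1.29 -2.09]
14.625 -1.3507963267948966 [[0.975, 0.21, 0.072, 0.513], [0.222, -0.922, -0.317, -0.202], [-0.0, 0.325, -0.946, 0.463], [0.0, 0.0, 0.0, 1.0]]
220 100
```

View pics/w3c.png

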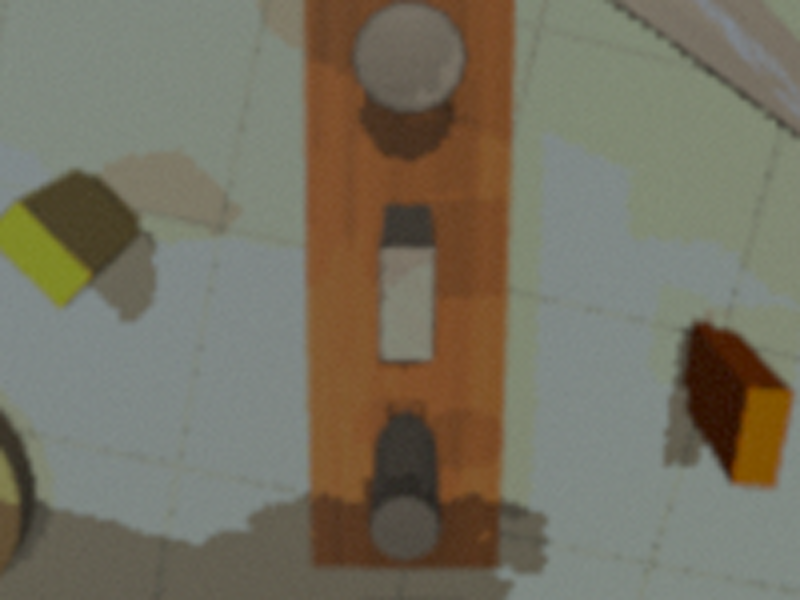

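The crop shows the slot punch's light top face, corners (382,248), (434,248), (432,360) and (379,360), well aligned with the rack. The knob (410,57) and round (405,525) punches and both decoys are clear of the fingers.

```bash
python3 - <<'E'
from h import *
c=cam("wrist")
C=np.array([onz("wrist",220+(u+.5)/4-.5,100+(v+.5)/4-.5,.12,c) for u,v in((382,248),(434,248),(433,360),(379,360))])
m=C.mean(0); dx=(C[1]+C[2]-C[0]-C[3])/2; dy=(C[0]+C[1]-C[2]-C[3])/2
print(m.round(4),np.linalg.norm(dx),np.linalg.norm(dy)); 
yaw=np.arctan2(dx[1],dx[0]); yaw2=np.arctan2(-dy[0],dy[1]); print(yaw,yaw2)
# rack edges give the yaw better: long edges at rack top z=.045
E1=[onz("wrist",220+u/4,100+v/4,.045,c) for u,v in((307,80),(311,560),(513,80),(500,560))]
for a,b in((0,1),(2,3)): d=E1[a]-E1[b]; print("rack edge yaw",np.arctan2(-d[0],d[1]),np.linalg.norm(E1[0]-E1[2]))
gray=cv2.cvtColor(cv2.imread("pics/w3.png"),cv2.COLOR_BGR2GRAY)
env_y=.22
# feasibility of final pose for both slot yaw options
for k in(-np.pi/2,np.pi/2):
    q=env.ik([.537,.2825,.0395+.046+.0],down(.1173+k)); print(None if q is None else q.round(2))
E
```

```text
[ 0.5306 -0.2857  0.12  ] 0.015127701721558131 0.03297498664235328
0.22322686993578042 0.20503273187229948
rack edge yaw 0.20843654572954917 0.06900587950501759
rack edge yaw 0.2189992894208412 0.06900587950501759
[ 0.14  0.7  -1.01  1.84  0.7   1.01 -1.05]
[ 0.18  0.74 -1.08  1.83  0.76  1.05  2.05]
```

```bash
python3 - <<'E'
from h import *
yaw=.214-np.pi/2; o=down(yaw); P=[.5306,-.2857]
move_gripper(.085,60)
env.movep([*P,.20],o); env.movel([*P,.068],speed=.1)
f0=env.current_wrist_force(); print("f0",f0.round(1))
move_gripper(.0,60); print(env.current_finger_gap(),env.current_grip_force(),(env.current_wrist_force()-f0).round(1))
env.movel([*P,.085],speed=.05); print((env.current_wrist_force()-f0).round(1))
env.movel([*P,.33],speed=.2); print(env.current_finger_gap(),(env.current_wrist_force()-f0).round(1),env.current_tcp_pos().round(4),env.current_time())
save("wrist","w4"); save("side","s4")
c=cam("wrist")
print([proj("wrist",[*P,z],c).round(1) for z in (.33-.048,.33-.048+.025,.33+.05)])
E
```

```text
f0 [-0.2 -0.1 -0.3]
0.01532858058019076 58.70011925697327 [-0.7 -0.4  3.4]
[-0.2 -0.1 -2.6]
0.01536491660069562 [-0.1 -0.  -3.4] [ 0.5301 -0.2856  0.3289] 19.925
[array([321.7, 228.8]), array([321.6, 245.6]), array([320.7, 328.6])]
```

View pics/w4.png

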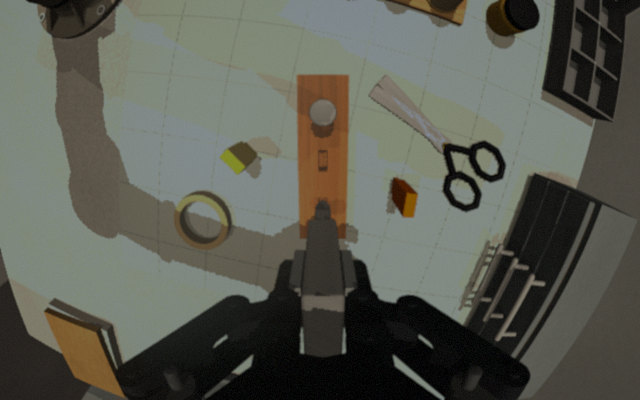

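The punch is held (gap 15.4 mm, weight 3.4 N) and the rack and other punches are undisturbed. Shank lower end at about (320,222). I'll carry it over and check it above the plate.

```bash
python3 - <<'E'
from h import *
o=down(.1173-np.pi/2); S=[.537,.2825]
env.movep([*S,.33],o)
env.movel([*S,.115],speed=.15); env.hold(.4)
T=env.current_tcp_pos(); print(T.round(4),env.current_time(),(env.current_wrist_force()).round(1))
c=cam("wrist"); np.save("c5.npy",c[2]); im=save("wrist","w5"); save("side","s5"); im2=save("scene","c5")
ex=np.array([np.cos(.1173),np.sin(.1173),0]);ey=np.array([-ex[1],ex[0],0])
z=T[2]-.048
for d,e in((-4,-13),(-4,13),(4,13),(4,-13)):
    q=T+ex*d/1e3+ey*e/1e3; q[2]=z; print("bit",proj("wrist",q,c).round(1),proj("scene",q).round(1),proj("side",q).round(1))
x,y=proj("wrist",[T[0],T[1],z],c).astype(int); a,b=y-75,x-60; print(b,a)
A=cv2.resize(im[a:a+150,b:b+120,::-1],(480,600),interpolation=cv2.INTER_CUBIC)
i1=cv2.imread("pics/c5.png");i2=cv2.imread("pics/s5.png")
x,y=proj("scene",[*S,.06]).astype(int); print(x-32,y-35);B=cv2.resize(i1[y-35:y+25,x-32:x+32],(320,300),interpolation=cv2.INTER_CUBIC)
x,y=proj("side",[*S,.06]).astype(int); print(x-32,y-35);D=cv2.resize(i2[y-35:y+25,x-32:x+32],(320,300),interpolation=cv2.INTER_CUBIC)
cv2.imwrite("pics/m5.png",np.clip(np.hstack([A,np.vstack([B,D])])*1.4,0,255).astype(np.uint8))
E
```

```text
[0.5371 0.2825 0.1151] 24.05 [ 0.3  0.4 -2.6]
bit [315.3 245.2] [399.8 223.1] [277.3 150.2]
bit [315.  209.8] [409.7 225.6] [274.1 145.6]
bit [327.2 209.8] [409.  227.4] [276.3 144.9]
bit [326.9 245.2] [399.1 224.8] [279.6 149.4]
261 152
371 192
244 114
```

View pics/m5.png

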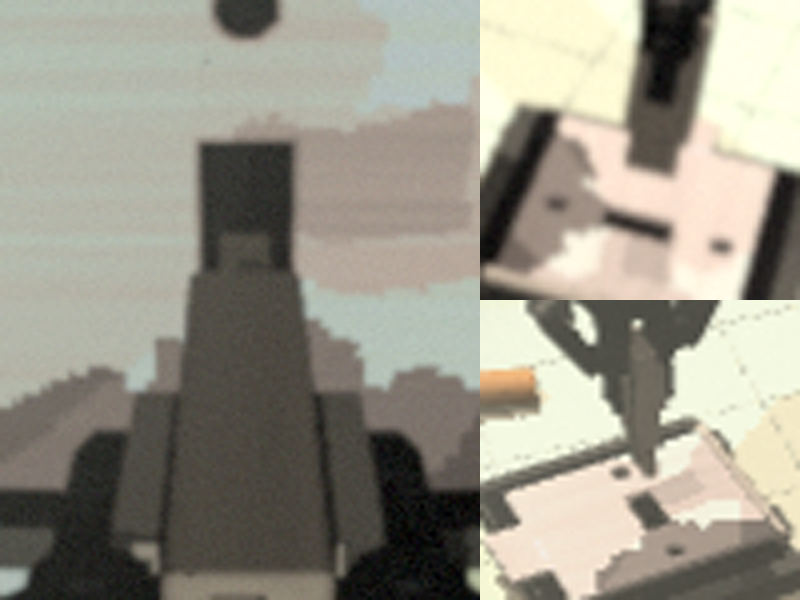

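The bit hangs upright over the slot. In the wrist crop the bit's far edge is at (221–269,235) and the slot at (200–295,143). The scene and side tips match the prediction within 1 px, so height and tilt are good. I'll descend to 1 cm and verify numerically.

```bash
python3 - <<'E'
from h import *
env.movel([.5371,.2829,.088],speed=.04); env.hold(.8)
T=env.current_tcp_pos(); print(T.round(4),env.current_time(),env.current_wrist_force().round(1),env.current_finger_gap(),abs(env.current_joint_vel()).max())
c=cam("wrist"); im=save("wrist","w6"); save("side","s6"); save("scene","c6")
a_=.1173; ex=np.array([np.cos(a_),np.sin(a_),0]);ey=np.array([-ex[1],ex[0],0])
S=np.array([.537,.2825,.0295])
print("slot far",[proj("wrist",S+d*ex+.018*ey,c).round(1) for d in(-.009,.009)]," bit far",[proj("wrist",[*(T+d*ex+.013*ey)[:2],T[2]-.048],c).round(1) for d in(-.004,.004)])
print(261,152)
A=cv2.resize(im[152:272,261:381,::-1],(600,600),interpolation=cv2.INTER_CUBIC)
i1=cv2.imread("pics/c6.png")[192:252,371:411+0];i2=cv2.imread("pics/s6.png")[114:174,244:284]
B=[cv2.resize(i,(200,300),interpolation=cv2.INTER_CUBIC) for i in(i1,i2)]
cv2.imwrite("pics/m6.png",np.clip(np.hstack([A,np.vstack(B)])*1.4,0,255).astype(np.uint8))
E
```

```text
[0.5371 0.2829 0.088 ] 25.825 [-0.4  0.2 -4. ] 0.015300239764633862 0.0018495244276221926
slot far [array([307.8, 198.2]), array([334.1, 198.2])]  bit far [array([315. , 209.8]), array([327.1, 209.8])]
261 152
```

View pics/m6.png

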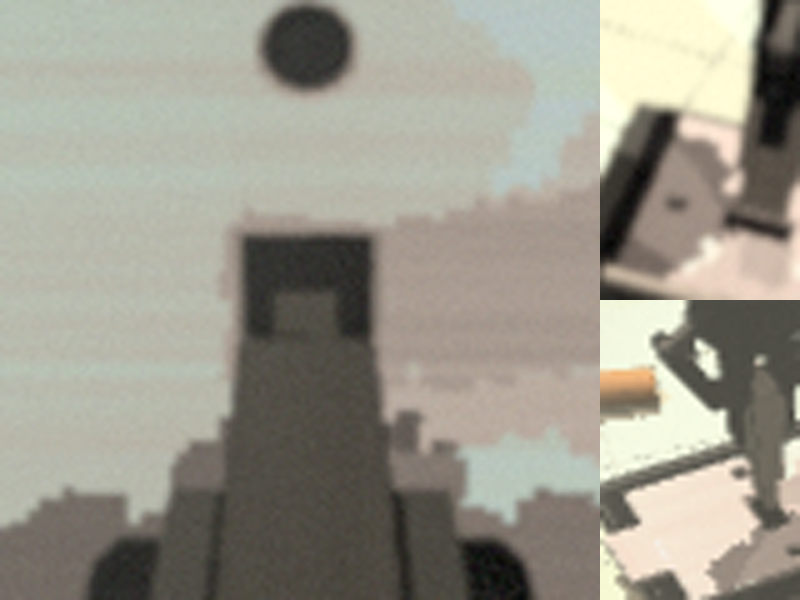

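The bit and slot are both centred on crop column 307. The slot's far edge is at row 236 and the bit's at 290, as predicted, so the bit is within about 1 mm of centre and about 10 mm above the plate. I'm handing it in.

```bash
python3 -c "
from h import *
print(ticket.job_done(), env.current_time())"
```

```text
the job is handed in; nothing more can be done
the job is handed in; nothing more can be done
```

The guide plate is fully down, and the job is handed in with the slot punch still gripped upright about 1 cm above the slot, centred to within about 1 mm and turned the same way.

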